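# Hold the loupe in focus over the board

## Task

Pick up the black loupe gently, gripping it with no more than about 15 N, and bring it, eyepiece up and level all the way, over the middle of the small green board in the focus stand. Hold it still there, level and centred, with its lower rim at the height marked by the top face of the stand's orange pointer, and finish while still holding it: do not put it down or let go. Touch neither the stand, the board nor the pointer, and leave the other things on the bench where they are.

Things in the scene. Friction and masses are not known exactly. Their poses are not given: they have to be found in the camera images.
- stand: Focus stand, fixed: aluminium plate, own x -36 to +84 mm, y -50 to +50 mm, top 10 mm above the bench; in its middle a fixed green board, 22 mm (x) by 71 mm (y). A steel post 10 mm across, at own x = +66 mm, rises to 86 mm above the bench and carries the orange pointer. Origin on the bench under the middle of the board; y along the board, x towards the post, z up. Not to be touched.
- target (a point): The middle of the green board, on its bare upper face, 12 mm above the bench (chips rise 2 mm higher). The loupe is to be held centred above this point.
- pointer (a joint): Height setting of the orange pointer on the post, in m: 0 when the pointer's top face is 25 mm above the board's bare face, growing upward to 0.03. It slides with stiff friction; it is set beforehand and must not be moved.
- mark (a point): The tip of the orange pointer, on its top face, 26 mm horizontally from the middle of the board towards the post. The height of this point is the focal height for the loupe's lower rim. The pointer is a flat bar, 12 mm wide and 3 mm thick, tapering to 6 mm at the tip, on a dark 18x20x14 mm carriage on the post.
- loupe: Loupe: black round magnifier, 40 mm tall, about 50 g, upright on the bench, knurled eyepiece collar on top. Origin at the centre of its underside, z up through the eyepiece. Barrel 34 mm across up to 20 mm, neck 32 mm up to 27 mm, collar 37 mm across from 27 to 40 mm: take it there, from above, at any yaw. Delicate: forces on it together (both fingers) stay below 45 N.
- loupe_mid (a point): The centre of the loupe, on its axis half-way up, 20 mm above its underside.
- loupe_foot (a point): The centre of the loupe's lower rim (its underside), on its axis; its height is compared with the pointer's. z axis along the loupe's axis, up through the eyepiece.
- kapton_tape: roll of orange-brown polyimide tape lying flat, 72 mm across, 12 mm high. Origin at the centre of its underside. A bystander, to be left alone.
- film_reel: white film reel lying flat, 68 mm across, 12 mm high. Origin at the centre of its underside. A bystander, to be left alone.
- amber_dropper: amber dropper bottle with a black cap, upright, 30 mm across, 104 mm tall. Origin at the centre of its underside. A bystander, to be left alone.
- swab_cup: clear cup of swabs, upright, 51 mm across, 109 mm tall. Origin at the centre of its underside. A bystander, to be left alone.
- wipe_pack: white pack of wipes lying flat, 60x105x22 mm. Origin at the centre of its underside. A bystander, to be left alone.
- paste_syringe: white syringe with a blue tip, lying, 24x144x20 mm. Origin at the centre of its underside. A bystander, to be left alone.
There are look-alikes about, which are no part of the job. Leave any yellow look-alike of the loupe alone.

How it is judged (in metres and radians):
On the way, in this order (a step that is already met when the one before it is completed fails the run):
1. the loupe is lifted clear of the bench in the fingers, upright (height (world z) of loupe_foot above 0.025 m and angle between loupe_foot's own z axis and vertical below 0.2 rad and contact force between the fingers and loupe above 0.5 N), for 0.2 s.
2. the loupe is held still in focus: centred over the board, level, lower rim at the pointer's height (horizontal distance between loupe_foot and target below 0.007 m and z of loupe_foot in the frame of mark between -0.004 and 0.004 m and angle between loupe_foot's own z axis and vertical below 0.1 rad and contact force between the fingers and loupe above 0.5 N and contact force between loupe and stand below 0.1 N and linear speed of loupe below 0.02 m/s), for 0.3 s.
At the end, for the whole second after the job is handed in: The loupe is still held in the fingers and at rest, touching neither board nor stand: its axis within 7 mm of the middle of the board, its lower rim within 4 mm of the height of the pointer's top face, and its axis within 0.1 rad of vertical (all of step 2); the arm keeps its last pose, push and grip.
It fails at once if the loupe is squeezed or knocked: more than 45 N of contact forces on it together (contact force between loupe and anything else above 45 N).
It fails at once if the loupe is tipped more than 0.35 rad from upright (angle between loupe_foot's own z axis and vertical above 0.35 rad).
It fails at once if the stand, board or pointer is touched by more than 1 N (contact force between stand and anything else above 1 N).
It fails at once if the pointer is shifted from its setting by more than 2 mm (distance of mark from where it was at the start of the episode above 0.002 m).
It fails at once if a bystander is moved by more than 30 mm (distance of any of kapton_tape, film_reel, amber_dropper, swab_cup, wipe_pack, paste_syringe from where it was at the start of the episode above 0.03 m).
It also fails if it takes over 45 s, if anything falls off the work surface, if the arm or the gripper's body presses on something with over 40 N, if the wrist force passes 120 N, or if a joint passes its speed limit or range.

## Robot

A 6-joint arm with a two-finger parallel gripper is mounted at the origin on a cart in front of the work surface, level with it; the furniture and walls round the work are solid. World frame = base frame: x ahead of the robot, y to its left, z up, the work surface at z = 0. Lengths are in mm, angles in rad, forces in N, time in s.
With the tool pointing down it reaches from about 350 to 975 mm from the base axis. Payload 7.1 kg.
Tool frame: the origin (TCP) lies at the very end of the fingers, on their centre line; the grasp point (between the pads) lies 19 mm behind it; z points along the fingers, y is the line along which they close (so a half turn about z gives the same grasp; the last joint's range is limited). The gripper opens to 88 mm and grips with 3 to 60 N. Pads are 20 mm wide; open, the fingers measure 115 mm over their backs; the gripper's body (75 mm by 178 mm) begins 61 mm behind the grasp point.
Start: joints at [1.179, 0.423, 1.63, -0, 1.089, -0.019], TCP at [227.608, 582.065, 222.675] pointing down, gripper open.
Joint ranges: [-3, 3], [-0.9, 2.11], [0.09, 2.58], [-1.31, 4.45], [0.11, 2.69], [-2.54, 2.54]. Speed limits (rad/s): [2.39, 2.39, 3.01, 3.14, 3.14, 3.14].

## Interface

Orientations are given as a rotation vector (axis times angle).
In Python, from workcell import ctrl gives the robot as it stands. The module is installed in compiled form; this text tells all that it offers.
- The arm moves only by the shell command python3 -m inch 'ROWS'. ROWS is JSON, a list of rows, each a list of 7 numbers: the shift along the tool's x, y, z scaled (see below), then the turn, a rotation vector about the tool's x, y, z scaled (see below), then the closure, from -1 (fully open) to 1 (shut). In form: [[tx, ty, tz, wx, wy, wz, hand], ...]. A call has 1 to 10 rows; each row is the pose to reach, as a shift and turn from the pose commanded when the call began, along the tool's axes at that moment; what a row does not reach only later rows make up. The controller multiplies each number of a shift by 0.15 m and each number of a turn by pi/4 rad. A row lasts 1/8 s, in which the tool goes at most 62.5 mm and 10.7 degrees, less where a joint would pass 70% of its speed; a pose out of reach is approached as far as the arm can. A call with a number of a shift or a turn outside -1 to 1 is refused whole. A call with a gripper value outside its range is refused whole. The fingers move at their own pace and stop on an object; the grip force is fixed at half the most. Time passes only in rows, so rows that repeat a pose let the fingers close. It gives the time, the measured TCP pose, the force, the opening and the grip force at its end, in the units of the state.
- ctrl.get_obs(): the state, without advancing time (a new reading comes with each control period).
- ctrl.get_image(name): name is "scene" or "top" or "wrist"; returns the picture (480x640x3 uint8, red, green, blue); there is no depth.
- ctrl.camera_params(name): a dict with "vfov" (degrees; the focal length in pixels is half the picture's height over the tangent of half this angle, whatever the lens; pixels are square), "cx", "cy" (the principal point, pixels), "eye" and "attitude" of the camera in the world; the wrist camera has in their place "tool_from_camera" (4x4, takes a point from camera to tool coordinates, whose origin is the TCP and whose axes are the flange's). Camera axes: x right, y up, looking along -z (the intrinsics and any distortion apply to the point x, -y, -z); pixel columns grow to the right and rows downward; lengths in mm; the calibration is good to about 2 mm. The wrist camera is an equidistant fisheye: a pixel r from the principal point sees the ray r / f radians off the axis. A picture is of the moment at which its call begins: read the wrist's pose just before it. camera_params takes no time and is no camera call.
- ctrl.close_job(): hands the job in; it is judged then, once.
The state is a dict: "t": time; "qpos": joint angles; "qvel": joint speeds; "joint_torque": joint torques, N m; "ee_pos": TCP position; "orientation": TCP orientation; "ft_force": force on the tool from outside, world axes, zero at the start; "moment": the same for the moment, N m; "width": finger opening in mm; "grasp_force": force on a finger pad.
Only numpy, scipy, OpenCV 4.12 (cv2) and the standard library are available. Lean on these libraries where they do the work, as an engineer would, in place of code of your own. Each camera call takes 0.05 s, during which the arm holds its last target. There are 200 camera calls.

## Working session

There is one attempt and no reset: what is moved stays moved. The work goes in short steps, Python scripts to look and compute and a shell command to move; the robot and the scene stay as the last step left them, time stands still between calls to the robot, and variables do not carry over. Pictures are saved under pics/ and viewed, at most 10 in all, crops included, and the job is handed in when it is done.

```bash
mkdir -p pics
cat > h.py <<'E'
import numpy as np, cv2
from scipy.spatial.transform import Rotation as R
from workcell import ctrl
def snap(n,f):
    o=ctrl.get_obs(); im=ctrl.get_image(n)[:,:,::-1].copy(); cv2.imwrite(f,im); return o,im
E
python3 - <<'E'
from h import *
for n in ("top","scene","wrist"):
    p=ctrl.camera_params(n); print(n,p)
o,a=snap("top","pics/top.png"); snap("scene","pics/scene.png"); snap("wrist","pics/wrist.png")
print(o)
E
```

```text
top {'vfov': 55.02226049914168, 'cx': 324.98464570113873, 'cy': 242.9308597387634, 'eye': array([ 284.52929005,   43.10359839, 1092.89726856]), 'attitude': array([ 0.17785167, -0.17696695, -1.56699022])}
scene {'vfov': 50.325845816173334, 'cx': 323.01635893884816, 'cy': 238.92751239385262, 'eye': array([-357.04894358, -376.2757641 ,  750.38263953]), 'attitude': array([ 0.82898035, -0.5165285 , -1.0134559 ])}
wrist {'vfov': 65.70646984690485, 'cx': 322.72460998740803, 'cy': 236.26394977808357, 'tool_from_camera': array([[-6.31693002e-04,  9.56129514e-01,  2.92943600e-01,
         8.11446258e+01],
       [ 9.99999624e-01,  7.77956653e-04, -3.82785464e-04,
         1.34767061e+00],
       [-5.93889902e-04,  2.92943248e-01, -9.56129646e-01,
        -1.61603546e+02],
       [ 0.00000000e+00,  0.00000000e+00,  0.00000000e+00,
         1.00000000e+00]])}
{'t': 0.0, 'qpos': array([ 1.17901724e+00,  4.23854643e-01,  1.63069222e+00, -1.03364472e-05,
        1.08860145e+00, -1.90166973e-02]), 'qvel': array([ 0.00026802, -0.00032863,  0.00075304, -0.00053214,  0.00059175,
       -0.00024788]), 'joint_torque': array([ 8.38277192e-04, -5.44631302e+01, -2.73665947e+01,  6.43760199e-02,
        2.26516742e-02, -1.13534604e-04]), 'ee_pos': array([227.39195275, 581.56241808, 221.89221087]), 'orientation': array([-5.82084929e-01, -3.08688170e+00,  2.39495863e-03]), 'ft_force': array([ 0.54849573,  0.75264275, -0.07481025]), 'moment': array([ 0.02095928,  0.03565726, -0.02554454]), 'grasp_force': 0.0, 'width': 87.65232116129842}
```

View pics/top.png

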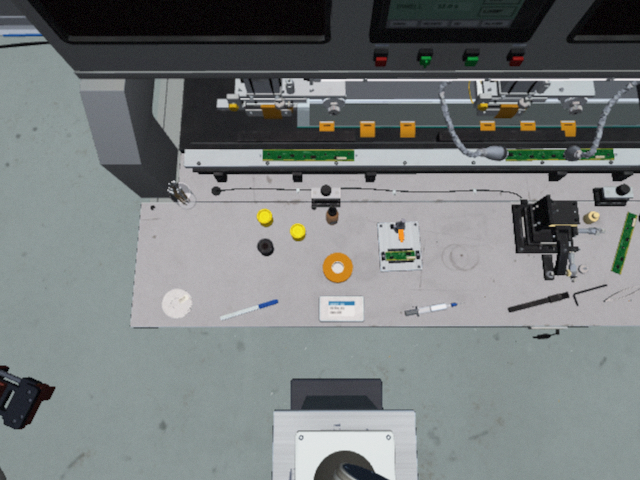

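View pics/scene.png

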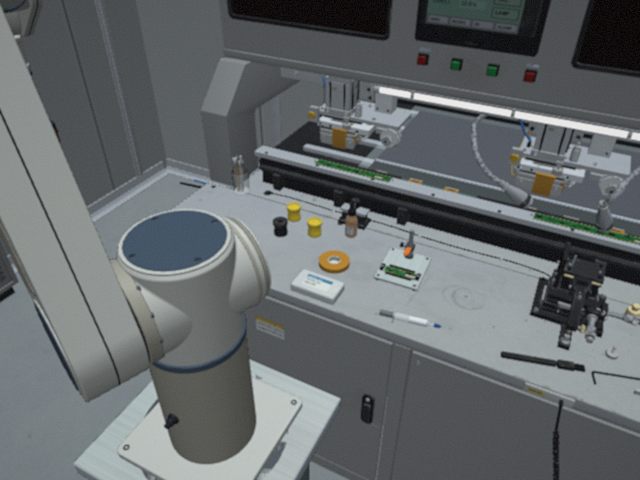

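The top view shows three round loupe-shaped things: black at (265,247), yellow at (265,216) and yellow at (298,231). The black one fits the description. The stand is at about (399,246), with its board at (400,256) and the orange pointer at (401,236). I'll measure these and confirm the loupe in a crop.

```bash
cat >> h.py <<'E'
def cam(n,o=None):
    p=ctrl.camera_params(n); f=240/np.tan(np.radians(p["vfov"])/2)
    if n=="wrist":
        T=p["tool_from_camera"]; Rt=R.from_rotvec(o["orientation"]).as_matrix()
        return f,p["cx"],p["cy"],Rt@T[:3,:3],Rt@T[:3,3]+o["ee_pos"],True
    return f,p["cx"],p["cy"],R.from_rotvec(p["attitude"]).as_matrix(),p["eye"],False
def ray(c,u,v):
    f,cx,cy,A,e,fish=c; a,b=(u-cx)/f,(v-cy)/f
    r=np.hypot(a,b)
    d=np.array([a,-b,-1.]) if not fish else np.array([np.sin(r)*a/r,-np.sin(r)*b/r,-np.cos(r)])
    return e,A@d
def onz(c,u,v,z):
    e,d=ray(c,u,v); return e+d*(z-e[2])/d[2]
def tri(*rays):
    M=np.zeros((3,3));b=np.zeros(3);P=[]
    for e,d in rays:
        d=d/np.linalg.norm(d);Q=np.eye(3)-np.outer(d,d);M+=Q;b+=Q@e
    x=np.linalg.solve(M,b)
    return x,[np.linalg.norm(np.cross(x-e,d/np.linalg.norm(d))) for e,d in rays]
def blobs(m,x0,y0,x1,y1,amin=6):
    s=np.zeros_like(m,np.uint8); s[y0:y1,x0:x1]=m[y0:y1,x0:x1]*255
    cs,_=cv2.findContours(s,cv2.RETR_EXTERNAL,cv2.CHAIN_APPROX_NONE); out=[]
    for c in cs:
        if cv2.contourArea(c)>=amin: out.append((cv2.contourArea(c),cv2.minAreaRect(c),cv2.boundingRect(c),c))
    return sorted(out,key=lambda t:-t[0])
E
python3 - <<'E'
from h import *
np.set_printoptions(precision=1,suppress=True)
a=cv2.imread("pics/top.png"); s=cv2.imread("pics/scene.png"); c=cam("top"); cs=cam("scene")
g=a.max(2)<70
for b in blobs(g,250,232,282,262)[:2]:
    print("loupe",b[:3],onz(c,*b[1][0],40),onz(c,*b[1][0],0))
for b in blobs(s.max(2)<70,268,212,292,240)[:2]: print("scene loupe",b[:3], onz(cs,*b[1][0],20))
h=cv2.cvtColor(a,cv2.COLOR_BGR2HSV)
gr=(h[...,0]>40)&(h[...,0]<85)&(h[...,1]>90)
for b in blobs(gr,380,240,425,268)[:3]:
    print("board",b[:3],onz(c,*b[1][0],12)); print([onz(c,*q,12)[:2] for q in cv2.boxPoints(b[1])])
org=(h[...,0]>5)&(h[...,0]<22)&(h[...,1]>150)&(h[...,2]>120)
for b in blobs(org,385,220,415,250)[:3]: print("pointer",b[:3],onz(c,*b[1][0],45))
pl=(a.min(2)>165)
for b in blobs(pl,370,215,430,280,200)[:1]: print("plate",b[:3],[onz(c,*q,10)[:2] for q in cv2.boxPoints(b[1])])
k=np.hstack([cv2.resize(a[190:290,240:440],(800,400),interpolation=cv2.INTER_CUBIC)])
w=cv2.imread("pics/wrist.png"); k=np.vstack([k,np.hstack([cv2.resize(s[190:290,260:450],(380,200)),cv2.resize(w,(267,200)),np.zeros((200,153,3),np.uint8)])])
cv2.imwrite("pics/crop.png",k)
E
```

```text
loupe (176.5, ((265.7500305175781, 246.75003051757812), (16.26345443725586, 14.142135620117188), 45.0), (258, 239, 16, 17)) [517.8 181.9  40. ] [526.7 187.2   0. ]
scene loupe (181.0, ((280.0, 226.5), (17.0, 12.0), 90.0), (274, 218, 13, 18)) [517.7 182.   20. ]
board (128.5, ((400.0, 255.0), (8.0, 28.0), 90.0), (386, 251, 29, 9)) [ 502.6 -136.    12. ]
[array([ 512.5, -102.9]), array([ 512.3, -170. ]), array([ 492.8, -169.1]), array([ 493. , -102.2])]
pointer (40.5, ((400.729736328125, 234.8783721923828), (12.494322776794434, 4.438772678375244), 80.53767395019531), (398, 229, 6, 13)) [ 544.  -134.2   45. ]
plate (3643.5, ((399.5, 247.0), (64.0, 59.0), 90.0), (370, 215, 60, 65)) [array([603., -67.]), array([ 602.5, -211.2]), array([ 444.8, -202.7]), array([445.3, -63. ])]
```

View pics/crop.png

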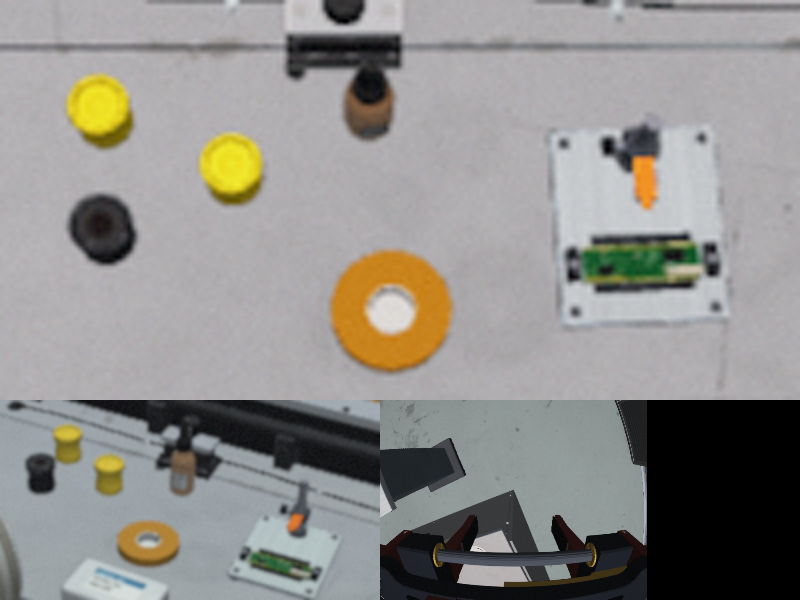

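The crop confirms the loupe: black, round with a flared collar, at top pixel (265.7,246.8). The two views agree on about (518,182). I'll keep the present yaw, since the finger line passes clear of both yellow look-alikes, and move over the loupe.

```bash
python3 -m inch '[[-0.31,-0.2,0,0,0,0,-1],[-0.62,-0.4,0,0,0,0,-1],[-0.93,-0.59,0,0,0,0,-1],[-0.93,-0.59,0,0,0,0,-1]]' && python3 -m inch '[[-0.31,-0.2,0,0,0,0,-1],[-0.62,-0.4,0.1,0,0,0,-1],[-0.93,-0.59,0.16,0,0,0,-1],[-0.93,-0.59,0.16,0,0,0,-1]]' && python3 -m inch '[[-0.31,-0.2,0.1,0,0,0,-1],[-0.62,-0.4,0.2,0,0,0,-1],[-0.93,-0.59,0.3,0,0,0,-1],[-0.93,-0.59,0.3,0,0,0,-1],[-0.93,-0.59,0.3,0,0,0,-1]]'
python3 - <<'E'
from h import *
np.set_printoptions(precision=2,suppress=True)
o,w=snap("wrist","pics/w1.png"); print(o["t"],o["ee_pos"],o["orientation"])
c=cam("wrist",o)
for b in blobs(w.max(2)<60,0,0,640,480,300)[:8]: print(b[:3],onz(c,*b[1][0],40))
E
```

```text
t: 0.65
ee_pos: [326.8, 446.1, 222.5]
orientation: [-0.588, -3.086, 0.002]
ft_force: [-0.2, 0.8, -0.1]
width: 87.8
grasp_force: 0.0
t: 1.15
ee_pos: [424.0, 313.7, 197.9]
orientation: [-0.588, -3.085, 0.002]
ft_force: [-0.4, -0.2, 0.6]
width: 87.6
grasp_force: 0.0
t: 1.78
ee_pos: [520.2, 183.7, 153.7]
orientation: [-0.582, -3.087, -0.001]
ft_force: [-0.7, 0.0, -0.8]
width: 88.2
grasp_force: 0.0
1.775 [520.25 183.7  153.71] [-0.58 -3.09 -0.  ]
(101461.0, ((319.5, 355.0), (248.0, 639.0), 90.0), (0, 231, 640, 249)) [625.87 140.86  40.  ]
(9813.0, ((132.5, 33.0), (66.0, 265.0), 90.0), (0, 0, 266, 67)) [310.93 104.63  40.  ]
(1763.5, ((322.5, 227.5), (51.0, 45.0), 90.0), (300, 202, 46, 52)) [517.09 186.35  40.  ]
```

View pics/w1.png

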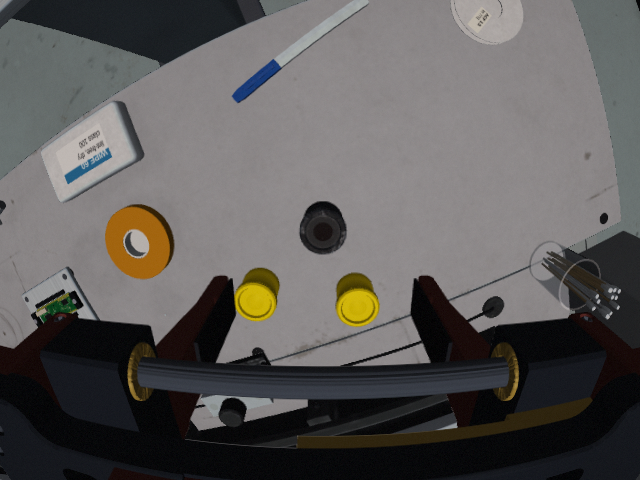

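The wrist view shows the loupe collar centred at about (323,231), which is roughly (519.7,185.3). That is within 2 mm of the TCP. I'll descend around it and bring the fingers close.

```bash
python3 -m inch '[[0.005,0.009,0.3,0,0,0,-1],[0.005,0.009,0.6,0,0,0,-1],[0.005,0.009,0.8,0,0,0,-1],[0.005,0.009,0.93,0,0,0,-0.6],[0.005,0.009,0.93,0,0,0,-0.2],[0.005,0.009,0.93,0,0,0,0],[0.005,0.009,0.93,0,0,0,0.08],[0.005,0.009,0.93,0,0,0,0.08],[0.005,0.009,0.93,0,0,0,0.08]]'
```

```text
t: 2.95
ee_pos: [520.7, 183.9, 14.6]
orientation: [0.582, 3.086, 0.001]
ft_force: [1.0, -0.9, 0.2]
width: 40.4
grasp_force: 0.0
```

```bash
for i in 1; do python3 -m inch '[[0,0,0,0,0,0,0.12],[0,0,0,0,0,0,0.12],[0,0,0,0,0,0,0.14],[0,0,0,0,0,0,0.14]]'; python3 -m inch '[[0,0,0,0,0,0,0.16],[0,0,0,0,0,0,0.16]]';  done
```

```text
t: 3.45
ee_pos: [520.4, 183.9, 14.1]
orientation: [-0.582, -3.087, 0.0]
ft_force: [-0.8, -0.3, -0.7]
width: 37.9
grasp_force: 0.0
t: 3.7
ee_pos: [520.4, 183.8, 14.2]
orientation: [-0.582, -3.087, 0.0]
ft_force: [-0.1, -0.5, 1.2]
width: 37.0
grasp_force: 0.3
```

```bash
python3 -m inch '[[0,0,0,0,0,0,0.17],[0,0,0,0,0,0,0.17]]' | grep -E "width|grasp"; python3 -m inch '[[0,0,0,0,0,0,0.18],[0,0,0,0,0,0,0.18]]'| grep -E "width|grasp"
```

```text
width: 36.5
grasp_force: 1.9
width: 36.0
grasp_force: 6.8
```

```bash
python3 -m inch '[[0,0,0,0,0,0,0.185],[0,0,0,0,0,0,0.185],[0,0,0,0,0,0,0.185]]' | grep -E "width|grasp"; python3 -m inch '[[0,0,-0.02,0,0,0,0.185],[0,0,-0.06,0,0,0,0.185],[0,0,-0.15,0,0,0,0.185],[0,0,-0.25,0,0,0,0.185],[0,0,-0.4,0,0,0,0.185],[0,0,-0.6,0,0,0,0.185],[0,0,-0.75,0,0,0,0.185],[0,0,-0.8,0,0,0,0.185],[0,0,-0.8,0,0,0,0.185]]'
python3 - <<'E'
from h import *
o,w=snap("wrist","pics/w2.png"); snap("scene","pics/s2.png"); snap("top","pics/t2.png")
s=cv2.imread("pics/s2.png"); cv2.imwrite("pics/v2.png",np.hstack([cv2.resize(w,(400,300)),cv2.resize(s[120:320,220:487],(400,300))]))
E
```

```text
width: 35.9
grasp_force: 10.0
t: 5.7
ee_pos: [520.7, 184.0, 134.8]
orientation: [0.582, 3.086, 0.001]
ft_force: [-1.0, -1.0, -0.7]
width: 35.8
grasp_force: 10.0
```

View pics/v2.png

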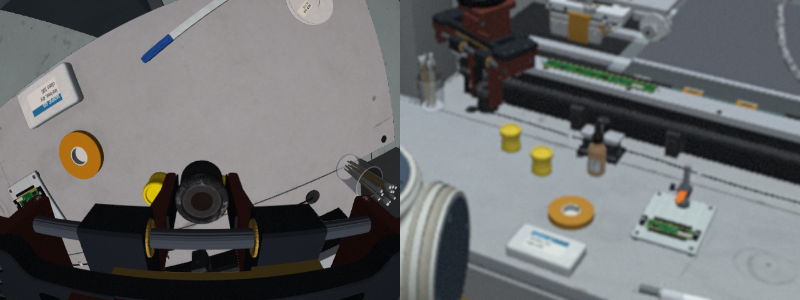

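The loupe came up upright in the fingers at 10 N, seen at (203,195) in the left panel, and the others are undisturbed. The foot is about 14.4 mm below the TCP. I'll carry it beside the stand for close views.

```bash
python3 -m inch '[[-0.04,-0.09,-0.05,0,0,0,0.185],[-0.1,-0.25,-0.1,0,0,0,0.185],[-0.17,-0.43,-0.12,0,0,0,0.185],[-0.25,-0.63,-0.12,0,0,0,0.185],[-0.32,-0.81,-0.12,0,0,0,0.185],[-0.37,-0.94,-0.12,0,0,0,0.185],[-0.39,-0.99,-0.12,0,0,0,0.185],[-0.39,-0.99,-0.12,0,0,0,0.185],[-0.39,-0.99,-0.12,0,0,0,0.185]]'
python3 - <<'E'
from h import *
import pickle
o,w=snap("wrist","pics/w3.png"); pickle.dump(o,open("o3.pkl","wb"))
c=cam("wrist",o); h=cv2.cvtColor(w,cv2.COLOR_BGR2HSV)
np.set_printoptions(precision=1,suppress=True)
cv2.imwrite("pics/w3c.png",cv2.resize(w[130:330,0:267],(800,600),interpolation=cv2.INTER_CUBIC))
E
```

```text
t: 6.98
ee_pos: [520.8, 24.7, 152.2]
orientation: [-0.582, -3.087, -0.0]
ft_force: [-0.7, 0.5, -0.7]
width: 36.4
grasp_force: 10.0
```

View pics/w3.png

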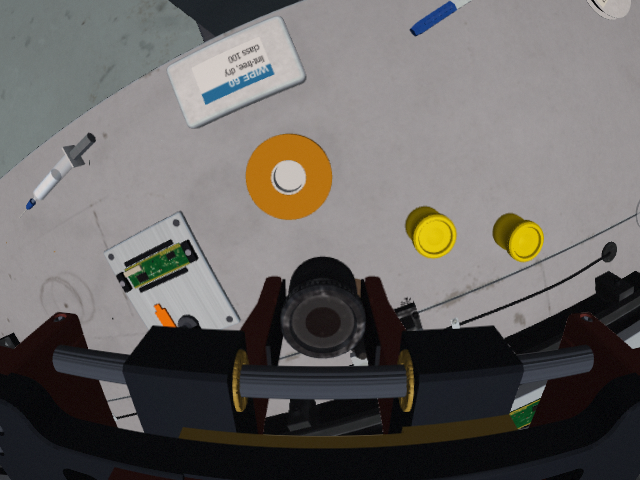

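The wrist view shows the loupe held level, the board at about (156,266) and the pointer tip near (158,306). For a wide stereo baseline I'll cross high over the stand, with the foot at 138 mm and the post only 86 mm tall, and look from the other side.

```bash
python3 -m inch '[[-0.04,-0.1,0,0,0,0,0.185],[-0.1,-0.25,0,0,0,0,0.185],[-0.17,-0.43,0,0,0,0,0.185],[-0.24,-0.61,0,0,0,0,0.185],[-0.32,-0.82,0,0,0,0,0.185]]' >/dev/null;  python3 -m inch '[[-0.07,-0.18,0,0,0,0,0.185],[-0.14,-0.36,0,0,0,0,0.185],[-0.21,-0.54,0,0,0,0,0.185],[-0.26,-0.67,0,0,0,0,0.185],[-0.3,-0.76,0,0,0,0,0.185],[-0.32,-0.82,0,0,0,0,0.185],[-0.32,-0.82,0,0,0,0,0.185],[-0.32,-0.82,0,0,0,0,0.185]]'
python3 - <<'E'
from h import *
import pickle
o,w=snap("wrist","pics/w4.png"); pickle.dump(o,open("o4.pkl","wb"))
np.set_printoptions(precision=1,suppress=True)
for f,ob in (("pics/w3.png","o3.pkl"),("pics/w4.png","o4.pkl")):
    w=cv2.imread(f); h=cv2.cvtColor(w,cv2.COLOR_BGR2HSV); c=cam("wrist",pickle.load(open(ob,"rb")))
    og=(h[...,0]>5)&(h[...,0]<20)&(h[...,1]>210)&(h[...,2]>200)
    for b in blobs(og,0,0,640,480,30)[:3]: print(f,"or",b[:3],onz(c,*b[1][0],45))
    gr=(h[...,0]>45)&(h[...,0]<80)&(h[...,1]>90)
    for b in blobs(gr,0,0,640,480,150)[:3]: print(f,"gr",b[:3],onz(c,*b[1][0],12))
a=cv2.imread("pics/w3.png")[200:350,90:290]; b=w[170:320,380:580]
cv2.imwrite("pics/v4.png",np.hstack([cv2.resize(a,(400,300),interpolation=cv2.INTER_CUBIC),cv2.resize(w,(400,300))]))
E
```

```text
t: 8.65
ee_pos: [520.6, -239.2, 152.1]
orientation: [-0.581, -3.087, -0.0]
ft_force: [0.3, -0.4, -0.5]
width: 35.5
grasp_force: 10.0
pics/w3.png or (161.5, ((162.78652954101562, 316.2584533691406), (25.651952743530273, 9.327981948852539), 57.9946174621582), (155, 305, 19, 21)) [ 539.8 -132.9   45. ]
pics/w3.png gr (755.0, ((157.2877960205078, 265.29022216796875), (18.92746353149414, 61.1824951171875), 65.224853515625), (129, 246, 61, 41)) [ 501.9 -132.5   12. ]
pics/w3.png gr (297.5, ((527.715087890625, 414.16021728515625), (14.92573070526123, 32.57513427734375), 60.64224624633789), (511, 401, 29, 27)) [846.9 178.3  12. ]
pics/w4.png or (386.0, ((454.9836120605469, 214.03146362304688), (36.78821563720703, 13.199591636657715), 72.47443389892578), (446, 196, 21, 38)) [ 542.8 -136.1   45. ]
pics/w4.png gr (927.0, ((436.10345458984375, 157.25860595703125), (21.354965209960938, 60.16529083251953), 68.19859313964844), (411, 139, 57, 40)) [ 501.9 -128.8   12. ]
pics/w4.png gr (312.0, ((12.755427360534668, 319.48968505859375), (51.2441291809082, 9.517707824707031), 72.75853729248047), (2, 296, 21, 50)) [ 491.1 -647.7   12. ]
```

View pics/v4.png

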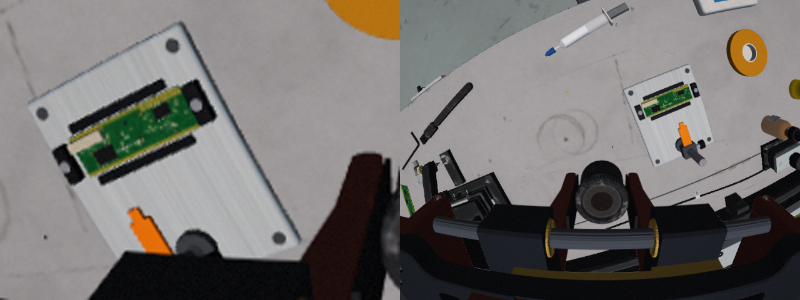

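The left panel (zoomed first view) shows the board between two black clips, with plate holes at (172,45), (279,238) and (40,111) and the pointer tip at (133,210). The right panel (second view) shows the whole plate, with the pointer at (684,133). Now I'll triangulate, using the plate holes at z=10 as the height reference.

Run:
```python
from h import *
import pickle
np.set_printoptions(precision=1,suppress=True)
D={}
for k,f,ob,box in (("A","pics/w3.png","o3.pkl",(95,200,245,330)),("B","pics/w4.png","o4.pkl",(390,90,600,280))):
    w=cv2.imread(f); h=cv2.cvtColor(w,cv2.COLOR_BGR2HSV); c=cam("wrist",pickle.load(open(ob,"rb")))
    og=(h[...,0]>5)&(h[...,0]<20)&(h[...,1]>180)&(h[...,2]>150)
    b=blobs(og,*box,30)[0]; pts=b[3][:,0,:].astype(float)
    P=np.array([onz(c,*p,45) for p in pts]); s=P[:,0]<P[:,0].min()+2
    D[k,"tip"]=(pts[s].max(0)+pts[s].min(0))/2; print(k,"tip",D[k,"tip"],onz(c,*D[k,"tip"],45),"n",s.sum())
    # dark small blobs = holes, clips, on plate (z=10)
    dk=(w.max(2)<110)
    for b in blobs(dk,*box,4):
        if b[0]<400: print(k,"dark",round(b[0]),np.array(b[1][0]),onz(c,*b[1][0],10)[:2])
    if k=="B":
        pl=cv2.GaussianBlur(w,(3,3),0); m=(pl.min(2)>175).astype(np.uint8); m=cv2.morphologyEx(m,cv2.MORPH_CLOSE,np.ones((9,9)))
        for b in blobs(m,*box,1500)[:1]:
            print("plate",b[0],b[1]); q=np.array([onz(c,*p,10)[:2] for p in cv2.boxPoints(b[1])]); print(q, np.linalg.norm(q-np.roll(q,1,0),axis=1),q.mean(0))
cA,cB=[cam("wrist",pickle.load(open(x,"rb"))) for x in ("o3.pkl","o4.pkl")]
print("tip tri",tri(ray(cA,*D["A","tip"]),ray(cB,*D["B","tip"])), cA[4],cB[4])
```

```text
A tip [156.  305.5] [ 528.3 -133.5   45. ] n 7
A dark 326 [184.5 322. ] [ 565.2 -137.7]
A dark 241 [163.1 279.2] [ 516.9 -135.3]
A dark 135 [123.8 282. ] [ 504.6 -179.7]
A dark 134 [209.4 265.1] [520.4 -83.8]
A dark 25 [175.5 222. ] [472.2 -95.6]
A dark 22 [229.3 318.8] [576.7 -91.5]
A dark 20 [110.5 256.5] [ 475.9 -179.6]
A dark 12 [242. 326.] [588.1 -83.2]
B tip [534.  91.] [471.1 -38.7  45. ] n 11
B dark 351 [432.5 177. ] [ 517.2 -136.6]
B dark 209 [471.2 143.6] [501.3 -93.9]
B dark 158 [536.9 107.2] [489.3 -18.5]
B dark 32 [459.  112.5] [472.7 -96. ]
B dark 29 [563.8  93.2] [484.4  17.1]
B dark 28 [412. 258.] [ 579.9 -175.6]
B dark 24 [494. 222.] [576.3 -92. ]
B dark 4 [390.5 186.5] [ 512.3 -173.6]
plate 5812.0 ((443.82000732421875, 209.76002502441406), (76.93230438232422, 109.48058319091797), 67.16634368896484)
[[ 516.  -185.7]
 [ 511.5  -89. ]
 [ 584.   -77.2]
 [ 586.4 -181.1]] [ 70.6  96.8  73.4 104. ] [ 549.5 -133.2]
tip tri (array([484.1, -80.8, 120.5]), [np.float64(20.41551194076482), np.float64(20.415511940764752)]) [445.8  55.5 313.8] [ 445.5 -208.5  313.7]
```

The plate holes agree between the views to 0.5 mm at z=10 and form a 104 x 84 mm rectangle, as a 120 x 100 plate should. The target is therefore (502.2,-136.6) and the mark's xy (528.2,-135.6). In the second view the tip search picked up the tape roll, so I'll redo it with a tighter box.

Run:
```python
from h import *
import pickle
np.set_printoptions(precision=1,suppress=True)
rs=[]
for k,f,ob,box in (("A","pics/w3.png","o3.pkl",(140,295,190,330)),("B","pics/w4.png","o4.pkl",(435,185,485,245))):
    w=cv2.imread(f); h=cv2.cvtColor(w,cv2.COLOR_BGR2HSV); c=cam("wrist",pickle.load(open(ob,"rb")))
    for vmin in (150,200):
        og=(h[...,0]>5)&(h[...,0]<20)&(h[...,1]>180)&(h[...,2]>vmin)
        b=blobs(og,*box,30)[0]; pts=b[3][:,0,:].astype(float)
        P=np.array([onz(c,*p,45) for p in pts]); s=P[:,0]<P[:,0].min()+2.5
        t=(pts[s].max(0)+pts[s].min(0))/2; print(k,vmin,t,[onz(c,*t,z) for z in (37,45,60)],s.sum(), "V",np.unique(h[...,2][og&(np.indices(og.shape)[0]<330)],return_counts=True)[0][[0,-1]])
    rs.append(ray(c,*t))
print(tri(*rs))
```

```text
A 150 [156.5 305.5] [array([ 530.9, -138.6,   37. ]), array([ 528.4, -133. ,   45. ]), array([ 523.8, -122.5,   60. ])] 8 V [151 228]
A 200 [157.  306.5] [array([ 532. , -138.7,   37. ]), array([ 529.5, -133. ,   45. ]), array([ 524.8, -122.5,   60. ])] 8 V [203 228]
B 150 [450. 198.] [array([ 531.6, -134.2,   37. ]), array([ 529.2, -136.4,   45. ]), array([ 524.5, -140.4,   60. ])] 11 V [152 234]
B 200 [450. 198.] [array([ 531.6, -134.2,   37. ]), array([ 529.2, -136.4,   45. ]), array([ 524.5, -140.4,   60. ])] 10 V [202 234]
(array([ 530.4, -135.4,   41.5]), [np.float64(0.1484517592064219), np.float64(0.1484517592064829)])
```

The tip triangulates to (530.4,-135.4,41.5) with a 0.15 mm residual, and its xy fits the mark. The silhouette may include the 3 mm side face, which would bias the height low, so I'll check the shading.

Run:
```python
import cv2,numpy as np
a=cv2.imread("pics/w3.png")[302:318,150:176]; b=cv2.imread("pics/w4.png")[193:216,440:470]
for w in (a,b): print("\n".join(" ".join("%3d"%(v if h>180 else 0) for v,h in zip(r1,r2)) for r1,r2 in zip(cv2.cvtColor(w,cv2.COLOR_BGR2HSV)[...,2],cv2.cvtColor(w,cv2.COLOR_BGR2HSV)[...,1])),"\n")
```

```text
0   0   0   0   0   0   0   0   0   0   0   0   0   0   0   0   0   0   0   0   0   0   0   0   0   0
  0   0   0   0   0   0   0   0   0   0   0   0   0   0   0   0   0   0   0   0   0   0   0   0   0   0
  0   0   0   0   0   0   0   0 152   0   0   0   0   0   0   0   0   0   0   0   0   0   0   0   0   0
  0   0   0   0   0 179 189 226 217 134   0   0   0   0   0   0   0   0   0   0   0   0   0   0   0   0
  0   0   0   0 199 224 226 228 227 203  93   0   0   0   0   0   0   0   0   0   0   0   0   0   0   0
  0   0   0   0   0 225 227 227 227 222 165   0   0   0   0   0   0   0   0   0   0   0   0   0   0   0
  0   0   0   0   0   0 227 227 227 228 209 110  85  95  77   0   0   0   0   0   0   0   0   0   0   0
  0   0   0   0   0   0 222 227 227 227 225 191 133 199 189 101   0   0   0   0   0   0   0   0   0   0
  0   0   0   0   0   0   0 224 227 227 227 228 228 227 225 146  74   0   0   0   0   0   0   0   0   0
  0   0   0   0   0   0   0 218 227 228 227 228 228 227 228 207 112   0   0   0   0   0   0   0   0   0
  0   0   0   0   0   0 198 223 228 227 227 228 228 228 227 22
[... 2623 characters left out ...]
   0   0 222 233 233 233 234 233 233 233 233 233 233 233 233 233   0   0   0   0   0   0   0   0   0
  0   0   0   0   0   0   0 199 233 233 233 233 233 234 234 233 233 233 233 233 233 228   0   0   0   0   0   0   0   0
  0   0   0   0   0   0   0 180 231 233 233 233 233 232 233 233 233 233 233 234 234 233   0   0   0   0   0   0   0   0
  0   0   0   0   0   0   0   0 222 234 233 233 234 233 232 233 233 233 233 233 233 233   0   0   0   0   0   0   0   0
  0   0   0   0   0   0   0   0 197 233 233 233 233 233 233 233 233 233 233 233 233 233 222   0   0   0   0   0   0   0
  0   0   0   0   0   0   0   0 179 232 233 233 233 233 234 233 234 233 233 234 233 233 231   0   0   0   0   0   0   0
```

Run:
```python
from h import *
import pickle
np.set_printoptions(precision=1,suppress=True)
cA,cB=[cam("wrist",pickle.load(open(x,"rb"))) for x in ("o3.pkl","o4.pkl")]
for n,a,b in (("tipL",(153.6,305.7),(446.8,197)),("tipR",(158.6,304.3),(452.6,195.6)),("stepL",(155.5,312.2),(445.8,206.2)),("stepR",(164.6,309),(458.5,201.4))):
    print(n,*tri(ray(cA,*a),ray(cB,*b)))
```

```text
tipL [ 528.5 -137.9   42.2] [np.float64(0.09748834273610572), np.float64(0.09748834273613832)]
tipR [ 529.2 -132.8   41.4] [np.float64(0.010966448851651156), np.float64(0.010966448851624672)]
stepL [ 535.3 -140.5   41.1] [np.float64(0.0834682661480382), np.float64(0.08346826614798288)]
stepR [ 535.2 -129.5   41.5] [np.float64(0.08222207569116351), np.float64(0.08222207569133005)]
```

The pointer's top face comes out at z ≈ 42 (corners 41.1–42.2, widths and x as specified). I'll go above the board centre, then check the held loupe's offset from the TCP.

```bash
python3 -m inch '[[0.03,0.05,0,0,0,0,0.185],[0.09,0.15,0,0,0,0,0.185],[0.17,0.28,0,0,0,0,0.185],[0.26,0.42,0,0,0,0,0.185],[0.33,0.54,0.1,0,0,0,0.185],[0.363,0.591,0.2,0,0,0,0.185],[0.363,0.591,0.27,0,0,0,0.185],[0.363,0.591,0.3,0,0,0,0.185],[0.363,0.591,0.3,0,0,0,0.185],[0.363,0.591,0.3,0,0,0,0.185]]'
python3 - <<'E'
from h import *
np.set_printoptions(precision=2,suppress=True)
o,w=snap("wrist","pics/w5.png"); c=cam("wrist",o); ax=R.from_rotvec(o["orientation"]).as_matrix(); print(o["ee_pos"],ax)
for p in ((324,320),(322,320),(324,318)): print(p, ax.T@(onz(c,*p,o["ee_pos"][2]+25.6)-o["ee_pos"]))
cv2.imwrite("pics/v5.png",cv2.resize(w[230:380,222:422],(800,600),interpolation=cv2.INTER_CUBIC))
E
```

```text
t: 9.95
ee_pos: [502.6, -137.9, 107.4]
orientation: [0.583, 3.086, -0.0]
ft_force: [0.7, 0.5, 0.0]
width: 36.1
grasp_force: 10.0
[ 502.57 -137.91  107.44] [[-0.93  0.36  0.  ]
 [ 0.36  0.93 -0.  ]
 [-0.    0.   -1.  ]]
(324, 320) [  2.8    1.91 -25.6 ]
(322, 320) [  2.8    1.07 -25.6 ]
(324, 318) [  3.78   1.91 -25.6 ]
```

View pics/v5.png

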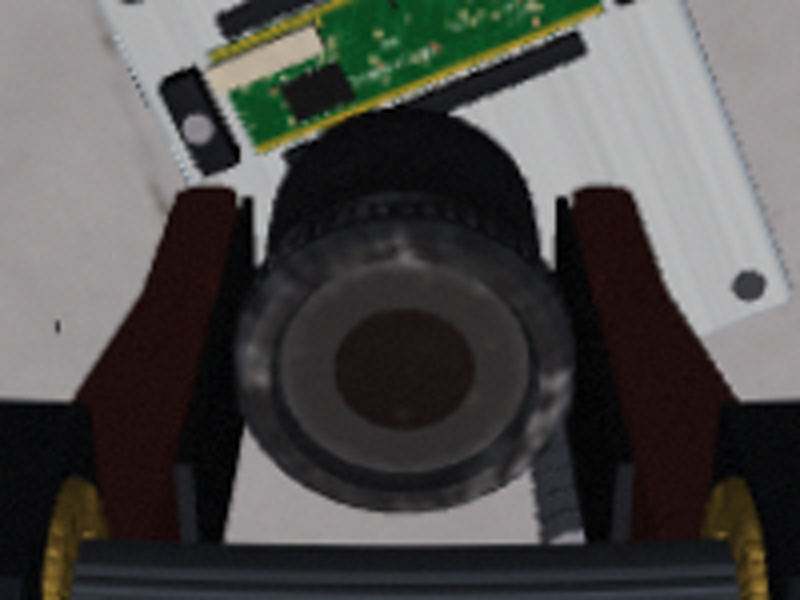

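The collar's top centre is at crop (405,366), midway between the fingers and about 2 mm towards tool +x. The loupe is level. I'll correct 1.2 mm along tool x and lower slowly to the focal height.

```bash
python3 -m inch '[[-0.008,0.002,0.04,0,0,0,0.185],[-0.008,0.002,0.1,0,0,0,0.185],[-0.008,0.002,0.17,0,0,0,0.185],[-0.008,0.002,0.23,0,0,0,0.185],[-0.008,0.002,0.28,0,0,0,0.185],[-0.008,0.002,0.32,0,0,0,0.185],[-0.008,0.002,0.34,0,0,0,0.185],[-0.008,0.002,0.34,0,0,0,0.185],[-0.008,0.002,0.34,0,0,0,0.185],[-0.008,0.002,0.34,0,0,0,0.185]]'
python3 - <<'E'
from h import *
np.set_printoptions(precision=2,suppress=True)
z=[]
for i in range(4): o,s=snap("scene","pics/s6.png"); z.append(o["ee_pos"])
print(np.mean(z,0),o["grasp_force"],o["ft_force"])
o,t=snap("top","pics/t6.png")
cv2.imwrite("pics/v6.png",np.hstack([cv2.resize(s[180:310,340:480],(431,400),interpolation=cv2.INTER_CUBIC),cv2.resize(t[190:290,350:440],(360,400),interpolation=cv2.INTER_CUBIC)]))
E
```

```text
t: 11.25
ee_pos: [503.7, -137.6, 56.4]
orientation: [0.582, 3.087, -0.0]
ft_force: [0.2, -0.5, 0.8]
width: 35.8
grasp_force: 10.0
[ 503.62 -137.58   56.4 ] 9.977130720508285 [ 0.51 -0.47  0.4 ]
```

View pics/v6.png

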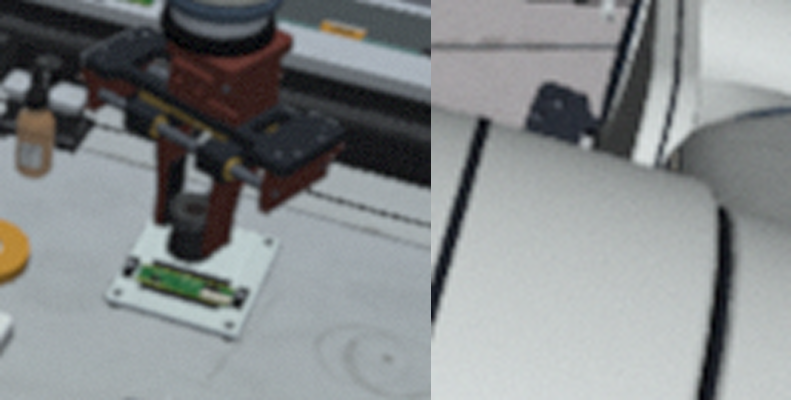

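The scene view shows the loupe upright in the fingers above the board, its underside centred near crop (186,247), clear of the stand. I'll do one ray check against the target, then hand in.

```bash
python3 -m inch '[[0,0,0,0,0,0,0.185],[0,0,0,0,0,0,0.185],[0,0,0,0,0,0,0.185]]'
python3 - <<'E'
from h import *
c=cam("scene"); p=onz(c,340+186*140/431,180+247*130/400,42); print(p)
if np.hypot(p[0]-502.2,p[1]+136.6)<8: print("closing",ctrl.close_job())
E
```

```text
t: 11.88
ee_pos: [503.5, -137.5, 56.2]
orientation: [0.582, 3.087, 0.0]
ft_force: [-0.2, 0.7, -0.9]
width: 36.2
grasp_force: 10.0
[ 502.81997171 -136.14946866   42.        ]
the job is handed in; nothing more can be done
closing None
```

The job is handed in with the black loupe still held at about 10 N, level and still over the middle of the board. By my measurements it is centred within about 1–2 mm, and its lower rim is at about 42 mm, the height I measured for the pointer's top face; the verdict was not returned.

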